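# Take the lap off the lapping head: left-hand nut first

### The arm

A 6-joint arm with a two-finger parallel gripper is mounted at the origin on a cart in front of the work surface, level with it; the furniture and walls round the work are solid. World frame = base frame: x ahead of the robot, y to its left, z up, the work surface at z = 0. Lengths are in mm, angles in rad, forces in N, time in s.
With the tool pointing down it reaches from about 275 to 750 mm from the base axis. Payload 10.2 kg.
Tool frame: the origin (TCP) lies on the front face of the gripper's body, between the roots of the fingers; the fingertips stand 73 mm ahead of it and the grasp point (between the pads) lies 54 mm ahead of it; z points along the fingers, y is the direction in which the jaws open and shut (so a half turn about z gives the same grasp; the last joint's range is limited). The gripper opens to 85 mm and grips with 20 to 120 N. Pads are 22 mm wide; open, the fingers measure 114 mm over their backs; the gripper's body (76 mm by 85 mm) begins 54 mm behind the grasp point. The pads swing forward as they close: fully open they stand 13 mm farther back than shut.
Start: joints at [-1.376, 0.313, 1.498, -0, 1.331, -0.223], TCP at [213.007, -479.854, 303.894] pointing down, gripper open.
Joint ranges: [-2.94, 2.94], [-0.97, 2.17], [0.19, 2.56], [-1.23, 4.37], [0.02, 3.11], [-2.88, 2.88]. Speed limits (rad/s): [2.39, 2.39, 3.01, 3.14, 3.14, 3.14].

### API

Orientations are given as a unit quaternion [w, x, y, z].
In Python, from rig import ctrl gives the robot as it stands.
- The arm moves only by the tool move_arm, never from a script. Its argument "series" is a list of rows, each a list of 3 entries, a list of its own where there are three numbers: the shift along the tool's x, y, z in mm, then the turn about the tool's z in degrees, then the opening, from 0 (shut) to 1 (fully open). In form: [[[tx, ty, tz], yaw, grip], ...]. A call has 1 to 10 rows; each row is the pose to reach, as a shift and turn from the pose commanded when the call began, along the tool's axes at that moment; what a row does not reach only later rows make up. A row lasts 1/8 s, in which the tool goes at most 62.5 mm and 10.7 degrees, less where a joint would pass 70% of its speed; a pose out of reach is approached as far as the arm can. A call with a gripper value outside its range is refused whole. The fingers move at their own pace and stop on an object; "force" is the grip in N (left out, the last holds). Time passes only in rows, so rows that repeat a pose let the fingers close. It gives the time, the measured TCP pose, the force and the opening at its end, in the units of the state.
- ctrl.sense(): the state, without advancing time (a new reading comes with each control period).
- ctrl.capture(name): name is "scene" or "top" or "wrist"; returns (picture, depth): 400x640x3 uint8, red, green, blue; 400x640 float32, mm along the optical axis (not along the pixel's ray), 0 where there is no reading.
- ctrl.camera_model(name): a dict with "fov_y" (degrees; the focal length in pixels is half the picture's height over the tangent of half this angle, whatever the lens; pixels are square), "cx", "cy" (the principal point, pixels), "rvec" (rotation vector, rad) and "tvec" (3), from world to camera coordinates, as OpenCV has them. Camera axes: x right, y down, z forward; pixel columns grow to the right and rows downward; lengths in mm; the calibration is good to about 2 mm. The wrist camera is an equidistant fisheye: a pixel r from the principal point sees the ray r / f radians off the axis. A picture is of the moment at which its call begins: read the wrist's pose just before it. camera_model takes no time and is no camera call; for the wrist camera it gives the pose at the moment of the call.
- ctrl.finish_job(): hands the job in, once; it reports no verdict.
The state is a dict: "time_s": time; "joints": joint angles; "dq": joint speeds; "tau": joint torques, N m; "eef_pos": TCP position; "ee_rot": TCP orientation; "force": force on the tool from outside, world axes, zero at the start; "wrist_torque": the same for the moment, N m; "grip_width": opening from 0.0 (shut) to 1.0 (fully open).
Only numpy, scipy, OpenCV 4.12 (cv2) and the standard library are available. Lean on these libraries where they do the work, as an engineer would, in place of code of your own. Each camera call takes 0.05 s, during which the arm holds its last target.

### The job

The lap on the small lapping head is worn and has to come off. Unscrew the brass nut that clamps it - it has a left-hand thread, so it comes undone clockwise - without tightening it further or straining the thread, and put the nut in the parts tray; then lift the lap disc off the spindle and gently lay it flat in the tray beside the nut, leaving everything else on the bench where it is.

Things in the scene. Friction and masses are not known exactly. Their poses are not given: they have to be found in the camera images.
- lap_head: Fixed lapping head: grey housing 160 x 160 mm, 54 mm high, lower motor box behind it (+x side, to 141 mm from the spindle, 60 mm high), round oil dish on top (112 mm across, rim at 67 mm). Origin: centre of the underside, on the axis of the upright spindle, which is locked; z up, front along -x. On the spindle from below: sprung backing plate, lap disc, brass nut.
- spindle_top (a point): Top end of the steel spindle, on its axis, 126 mm above the underside of the lapping head. Core 14 mm, thread 21 mm across, from 105 to 119 mm up.
- backing_plate (a joint): Slide of the sprung backing plate under the lap (48 mm across, centring boss 24 mm across and 5.5 mm high), in m, growing downwards: about -0.001 at the start, -0.0047 with no load on it. Spring 4 N per mm, so it pushes lap and nut up against the thread with about 15 N at first; it goes down further only if the nut is tightened or pressed, and bottoms at 0.0006.
- nut_mid (a point): Centre (half-way up) of the brass knurled nut: round, 36 mm across, 24 mm high, bore 23 mm, 0.11 kg, at first 112 mm above the bench. Coarse LEFT-HAND thread of unmarked lead: clockwise from above loosens and raises it. Engaged for 3 to 3.7 rad, then comes off upwards. Play 1 mm sideways, 1.2 mm endways. It carries the gripper up, yield to side force. Let go part-way it stays or sinks 1 mm.
- disc_mid (a point): Centre (half-way up) of the dark iron lap disc: ring, 64 mm across, 14 mm thick, bore 26 mm, 0.30 kg. At first about 93 mm above the bench; it rises about 3 mm with the backing plate as the nut is undone. 19 mm or more of free space below its rim. Grip it across the rim; it lifts straight off with about 1 mm of play.
- tray_floor (a point): Middle of the floor of the fixed blue parts tray with black lining (outside 150 mm along its x, 220 mm along its y, rim 20 mm above the bench, walls 5 mm). The floor lies 3 mm above the bench. Room for nut and disc side by side along y.
- tape_roll: Bystander: roll of black tape, 58 mm across, 19 mm high, lying flat; origin under its centre.
- grease_tin: Bystander: blue grease tin, 68 mm across, 34 mm high; origin under its centre.
Things that resemble listed ones, but are neither listed nor needed, are in the scene too. Of the things that look like the part that bears nut_mid, the smaller one is meant.

How it is judged:
By the outcome, as a careful person would: the job done as asked, in the order asked, and still so for the second after the job is handed in, with the robot touching nothing.
It also fails if it takes over 72 s, if anything falls off the work surface, if the arm or the gripper's body presses on something with over 40 N, if the wrist force passes 120 N, or if a joint passes its speed limit or range.

## Working session

There is one attempt and no reset: what is moved stays moved. The work goes in short steps, Python scripts to look and compute and a tool call to move; the robot and the scene stay as the last step left them, time stands still between calls to the robot, and variables do not carry over. Pictures are saved under pics/ and viewed, and the job is handed in when it is done.

Besides the shell and the picture viewer there is one more tool, called after ">>>" by a JSON object that holds its "api" and its "payload". move_arm: Moves the arm, as the interface text tells. Its arguments: {"type":"object","properties":{"series":{"type":"array","items":{"type":"array"}},"force":{"type":"number"}},"required":["series"]}

```bash
ls; mkdir -p pics; cat > h.py <<'E'
import numpy as np, cv2
from rig import ctrl
def cam(n):
    m=ctrl.camera_model(n); f=200/np.tan(np.radians(m['fov_y'])/2)
    R=cv2.Rodrigues(np.array(m['rvec'],float))[0]; t=np.array(m['tvec'],float).ravel()
    return f,m['cx'],m['cy'],R,t
def ray(c,u,v,fish=False):
    f,cx,cy,R,t=c
    a,b=(u-cx)/f,(v-cy)/f
    if fish:
        r=np.hypot(a,b); s=np.sinc(r/np.pi); d=np.array([a*s,b*s,np.cos(r)])
    else: d=np.array([a,b,1.])
    return -R.T@t, R.T@d
def onz(c,u,v,z,fish=False):
    o,d=ray(c,u,v,fish); return o+d*(z-o[2])/d[2]
def pt(c,u,v,dep):
    f,cx,cy,R,t=c
    return R.T@(np.array([(u-cx)/f*dep,(v-cy)/f*dep,dep])-t)
def cloud(c,D,fish=False):
    f,cx,cy,R,t=c
    v,u=np.mgrid[0:D.shape[0],0:D.shape[1]]
    a,b=(u-cx)/f,(v-cy)/f
    if fish:
        r=np.hypot(a,b); k=np.tan(np.minimum(r,1.5))/np.maximum(r,1e-9); a=a*k;b=b*k
    P=np.stack([a*D,b*D,D],-1)-t
    return P@R
E
python3 - <<'E'
from h import *
print(ctrl.sense())
for n in("scene","top","wrist"):
    c=cam(n);p,d=ctrl.capture(n); cv2.imwrite(f"pics/{n}0.png",p[:,:,::-1]); np.savez(f"{n}0.npz",p=p,d=d,f=c[0],cx=c[1],cy=c[2],R=c[3],t=c[4]); print(n,c,-c[3].T@c[4],(d>0).mean())
E
```

```text
pics
{'time_s': 0.0, 'joints': array([-1.37639757e+00,  3.13447776e-01,  1.49844699e+00, -6.29137427e-06,
        1.33098584e+00, -2.23388748e-01]), 'dq': array([ 0.00099262,  0.00061758,  0.00046324,  0.00077796, -0.0003    ,
        0.00110947]), 'tau': array([ 7.11799839e-04, -4.12273872e+01, -2.59737754e+01, -1.23348327e-04,
        4.18651354e-03, -2.18665043e-06]), 'eef_pos': array([ 212.9733928 , -479.67980938,  303.33242349]), 'ee_rot': array([-6.43949546e-04,  9.78260566e-01,  2.07378519e-01,  6.27919227e-06]), 'force': array([-0.46327386, -0.22930424,  0.69433194]), 'wrist_torque': array([ 0.02649786, -0.04010863, -0.0221853 ]), 'grip_width': 1.0007405728020338}
scene (np.float64(504.6011540483761), 316.51337046304656, 205.48524649672416, array([[-0.56103873, -0.8275434 ,  0.02018555],
       [-0.39187984,  0.24404035, -0.88705947],
       [ 0.72915412, -0.50558503, -0.46121367]]), array([262.26714707, 336.54738757, 893.26698222])) [-372.3011348   586.52872011  705.23047832] 0.932984375
top (np.float64(368.00657156941804), 318.48330418249907, 200.54944181108834, array([[ 0.00530217, -0.99983362,  0.01745357],
       [-0.98389142, -0.00833488, -0.17857271],
       [ 0.17868847, -0.01622559, -0.9837719 ]]), array([-89.57859779, 619.27469715, 893.31168463])) [450.14952125 -69.90760435 990.96396352] 0.99588671875
wrist (np.float64(309.70691628693146), 321.4085861927891, 195.1213218941422, array([[ 4.05425307e-01, -9.14127770e-01, -8.60760293e-04],
       [-8.73111284e-01, -3.87512615e-01,  2.95822006e-01],
       [-2.70752666e-01, -1.19182188e-01, -9.55242692e-01]]), array([-525.18249889,  -38.82634282,  379.40539919])) [ 281.74758111 -449.91123846  373.45786512] 0.99415625
```

View pics/scene0.png

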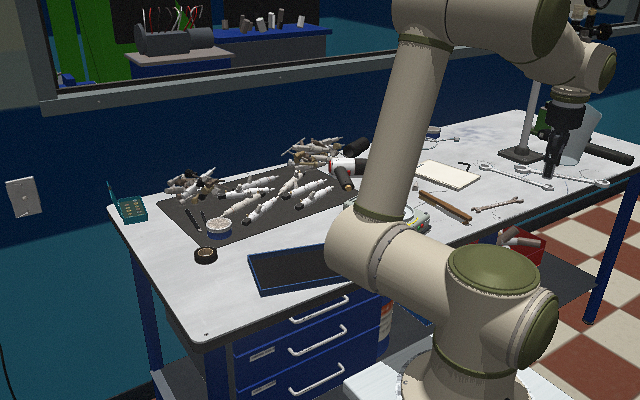

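View pics/top0.png

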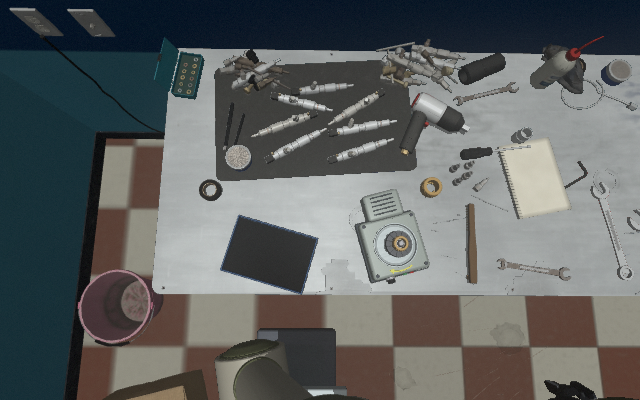

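View pics/wrist0.png

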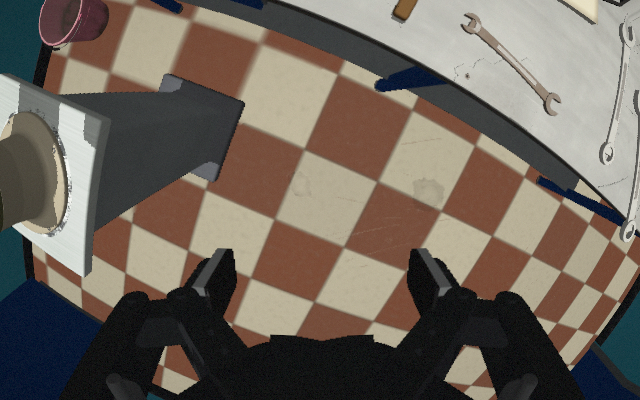

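The top view shows the lapping head at about (398,243), with the nut at its centre. The tray is at (269,254), a brass look-alike ring at (431,187), the tape at (210,190), and the tin or cup at (238,157). Next I'll measure these.

```bash
python3 - <<'E'
from h import *
z=np.load("top0.npz");c=(float(z['f']),float(z['cx']),float(z['cy']),z['R'],z['t']);p=z['p'];d=z['d']
P=cloud(c,d)
cv2.imwrite("pics/topz.png",cv2.resize(p[180:300,340:450,::-1],None,fx=5,fy=5,interpolation=cv2.INTER_CUBIC))
cv2.imwrite("pics/topz2.png",cv2.resize(p[140:300,190:350,::-1],None,fx=3.7,fy=3.7,interpolation=cv2.INTER_CUBIC))
H=P[...,2]
# bench check
for u,v in [(180,220),(340,200),(480,200),(269,254),(431,187),(420,187),(398,243),(402,243),(399,232),(238,157),(210,190),(424,187)]: print((u,v),P[v,u].round(1))
reg=np.zeros(H.shape,bool);reg[225:262,380:420]=True
for lo,hi in [(108,118),(119,127),(119,135),(96,104),(85,104),(60,75)]:
    m=reg&(H>lo)&(H<hi); q=P[m]
    if len(q): 
        (cc,r)=cv2.minEnclosingCircle(q[:,:2].astype(np.float32)); print(lo,hi,m.sum(),q.mean(0).round(1),cc,r)
print(np.round(H[234:254,386:414]).astype(int))
E
```

```text
(180, 220) [574.1 287.5  -2.8]
(340, 200) [ 632.5 -145.4   -1.9]
(480, 200) [ 636.  -533.3   -2.8]
(269, 254) [484.4  44.2   3.9]
(431, 187) [ 671.5 -398.6   -2.3]
(420, 187) [ 669.5 -365.6    5.3]
(398, 243) [ 507.8 -272.7  121.1]
(402, 243) [ 507.7 -281.3  124.5]
(399, 232) [ 535.6 -280.2  103. ]
(238, 157) [741.1 131.4  34.4]
(210, 190) [656.6 210.4   1.6]
(424, 187) [ 663.1 -367.6   34.5]
108 118 55 [ 508.  -276.5  113.6] (508.17047119140625, -273.9777526855469) 16.769010543823242
119 127 132 [ 508.3 -278.1  123.6] (508.2795104980469, -278.9619445800781) 17.7017765045166
119 135 137 [ 508.3 -278.2  123.8] (508.2795104980469, -278.9619445800781) 17.7017765045166
96 104 343 [ 507.2 -276.1  100.4] (507.9822082519531, -278.59478759765625) 32.325439453125
85 104 362 [ 507. -275.  100.] (507.9753112792969, -278.51531982421875) 32.39234924316406
60 75 130 [ 518.4 -307.2   63.8] (509.1576232910156, -279.828125) 55.5412483215332
[[ 56  60  58 102 101  98 101 102 101 103 100  99  99 100  99 100 100 104
  100  98 102 101  54  58  56  59  62  65]
 [ 55  54 100  99 101 102  98 102  99 100 103
[... 1478 characters left out ...]
 92 101 101 101 102 101  98 103 109 115 123 125 125 122 124 128 123 125
  124 126 118  99 100 103  98 100  57  55]
 [ 91 101 102 100 100 103 100 101 101 106 119 122 126 124 123 126 126 123
  123 120  99 100  99 102 101  55  55  57]
 [ 57  95 101 101 101  99 100 103 100 100 101 116 115 123 991 124 126 122
  100 102 102  99 103 100  96  54  58  56]
 [ 56  88  99 102 104 101 103 102 104 101  99 101 100 100 100  99 101 100
  101  99 100 100 101 100  57  54  57  59]
 [ 55  53  92 101 101  99 100 101 101 102  99 101 100 102  99  99 102 101
  100 102  98 102 101  57  53  58  58  57]
 [ 57  56  55  94  98 101  97  99 101 103  99 102 101 101 102  99 101 101
  100 101 101 102  99  54  55  57  56  58]]
```

```bash
ls pics
```

```text
scene0.png
top0.png
topz.png
topz2.png
wrist0.png
```

View pics/topz.png

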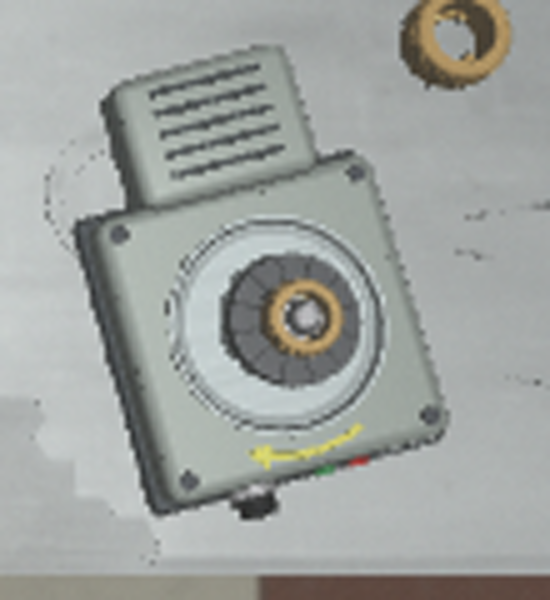

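View pics/topz2.png

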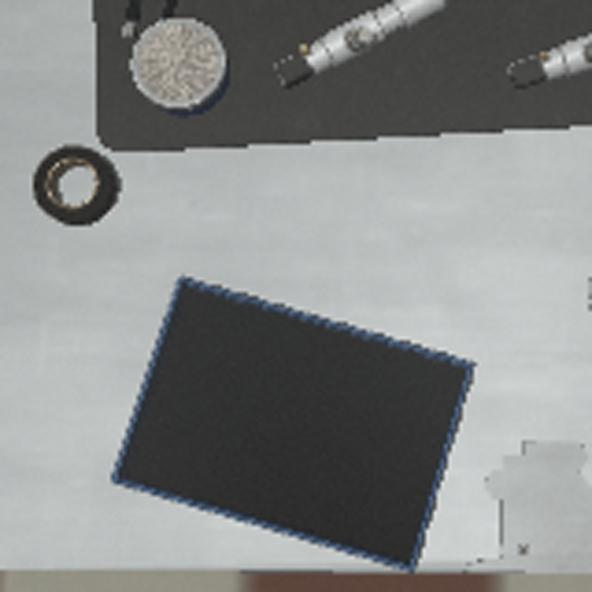

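```bash
python3 - <<'E'
from h import *
z=np.load("top0.npz");c=(float(z['f']),float(z['cx']),float(z['cy']),z['R'],z['t']);p=z['p'];P=cloud(c,z['d'])
hsv=cv2.cvtColor(p,cv2.COLOR_RGB2HSV)
dark=((p.max(2)<70)).astype(np.uint8); dark[:, :215]=0;dark[:,325:]=0;dark[:205]=0;dark[295:]=0
cs,_=cv2.findContours(dark,0,2);k=max(cs,key=cv2.contourArea);(cc,wh,a)=cv2.minAreaRect(k);b=cv2.boxPoints((cc,wh,a))
print(cc,wh,a); 
for zz in(3,20): 
    w=np.array([onz(c,u,v,zz) for u,v in b]);print(zz,w.round(1).tolist(),w.mean(0),[np.linalg.norm(w[i]-w[i-1]).round(1) for i in range(4)])
m=np.zeros(dark.shape,bool);m[235:275,250:290]=1;print(P[m].mean(0))
# tape, tin
for u,v,h in[(210,190,19),(238,157,34)]: print(onz(c,u,v,h))
E
```

```text
(268.71820068359375, 254.00369262695312) (82.47998809814453, 55.51343536376953) 16.606979370117188
3 [[445.1, 168.4, 3.0], [586.4, 133.1, 3.0], [524.4, -80.6, 3.0], [385.7, -40.1, 3.0]] [485.40623368  45.20971895   3.        ] [np.float64(216.7), np.float64(145.7), np.float64(222.5), np.float64(144.5)]
20 [[445.2, 164.3, 20.0], [584.1, 129.6, 20.0], [523.1, -80.4, 20.0], [386.8, -40.6, 20.0]] [484.79956772  43.22888304  20.        ] [np.float64(213.0), np.float64(143.1), np.float64(218.7), np.float64(142.0)]
[483.23089443  42.87420283   3.338346  ]
[653.00977007 205.48995812  19.        ]
[741.22347298 131.51934684  34.        ]
```

>>> {"api": "move_arm", "payload": {"series": [[[50, -10, 0], -10, 1], [[100, -20, 0], -20, 1], [[150, -30, 0], -30, 1], [[200, -40, 0], -40, 1], [[250, -50, 0], -50, 1], [[300, -57, 0], -60, 1], [[351, -64, 0], -70, 1], [[351, -64, 20], -80, 1], [[351, -64, 40], -90, 1], [[351, -64, 40], -100, 1]]}}

```text
time_s: 1.4
eef_pos: [507.5, -278.5, 261.9]
ee_rot: [-0.002, 0.467, 0.884, 0.0]
force: [0.3, -0.2, -0.1]
grip_width: 0.997
```

>>> {"api": "move_arm", "payload": {"series": [[[0, 0, 0], -10, 1], [[0, 0, 0], -20, 1], [[0, 0, 0], -30, 1], [[0, 0, 0], -40, 1], [[0, 0, 0], -50, 1], [[0, 0, 0], -60, 1], [[0, 0, 0], -70, 1], [[0, 0, 0], -75, 1], [[0, 0, 0], -75, 1]]}}

```text
time_s: 2.52
eef_pos: [507.8, -278.9, 263.7]
ee_rot: [-0.0, -0.164, 0.986, 0.0]
force: [-0.7, -0.6, 0.2]
grip_width: 0.995
```

```bash
python3 - <<'E'
from h import *
print(ctrl.sense()['joints'],ctrl.sense()['eef_pos'],ctrl.sense()['ee_rot'])
c=cam("wrist");p,d=ctrl.capture("wrist");cv2.imwrite("pics/w1.png",p[:,:,::-1])
np.savez("w1.npz",p=p,d=d,f=c[0],cx=c[1],cy=c[2],R=c[3],t=c[4])
P=cloud(c,d,True);H=P[...,2]
near=np.hypot(P[...,0]-508,P[...,1]+279)
for lo,hi,r in [(119,128,25),(96,104,38)]:
    m=(H>lo)&(H<hi)&(near<r);q=P[m];print(lo,hi,m.sum(),q.mean(0),cv2.minEnclosingCircle(q[:,:2].astype(np.float32)))
E
```

```text
[-7.04368893e-01  4.64049729e-01  1.38701112e+00  2.29079642e-05
  1.29106045e+00 -2.60480852e+00] [ 507.79463195 -278.89009537  263.65443039] [-1.62196032e-04 -1.64073273e-01  9.86448119e-01  2.08994300e-04]
119 128 1480 [ 506.35129619 -279.73165248  124.43392004] ((506.6396179199219, -279.6548767089844), 18.581205368041992)
96 104 2813 [ 501.61254547 -281.47560172  101.51019193] ((507.5747985839844, -279.18865966796875), 32.5183219909668)
```

View pics/w1.png

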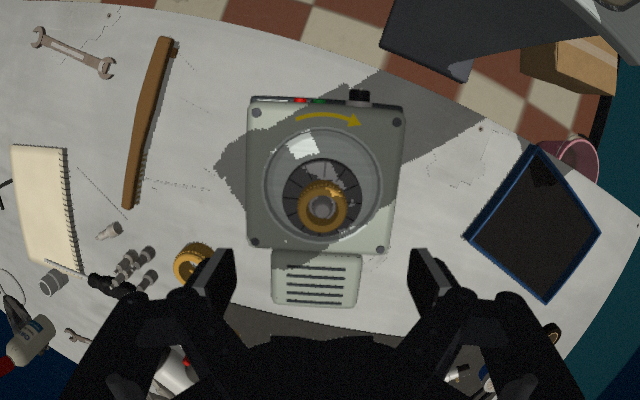

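>>> {"api": "move_arm", "payload": {"series": [[[0, 0, 20], 0, 0.9], [[0, 0, 45], 0, 0.8], [[0, 0, 65], 0, 0.75], [[0, 0, 78], 0, 0.7], [[0, 0, 86], 0, 0.65], [[0, 0, 86], 0, 0.6], [[0, 0, 86], 0, 0.6]], "force": 40}}

```text
time_s: 3.45
eef_pos: [508.1, -279.1, 178.6]
ee_rot: [0.0, -0.164, 0.986, -0.0]
force: [-0.6, -1.1, 0.5]
grip_width: 0.6
```

```bash
cat > snap.py <<'E'
import sys
from h import *
s=ctrl.sense();print({k:np.round(s[k],3) for k in('time_s','joints','eef_pos','ee_rot','force','wrist_torque','grip_width')})
n=sys.argv[1]
c=cam(n);p,d=ctrl.capture(n);cv2.imwrite(f"pics/{sys.argv[2]}.png",p[:,:,::-1]);np.savez(sys.argv[2]+".npz",p=p,d=d,f=c[0],cx=c[1],cy=c[2],R=c[3],t=c[4])
E
python3 snap.py wrist w2
```

```text
{'time_s': np.float64(3.45), 'joints': array([-0.704,  0.552,  1.485,  0.   ,  1.103, -2.605]), 'eef_pos': array([ 508.075, -279.101,  178.577]), 'ee_rot': array([ 0.   , -0.164,  0.986, -0.   ]), 'force': array([-0.612, -1.067,  0.534]), 'wrist_torque': array([-0.021, -0.02 ,  0.037]), 'grip_width': np.float64(0.6)}
```

View pics/w2.png

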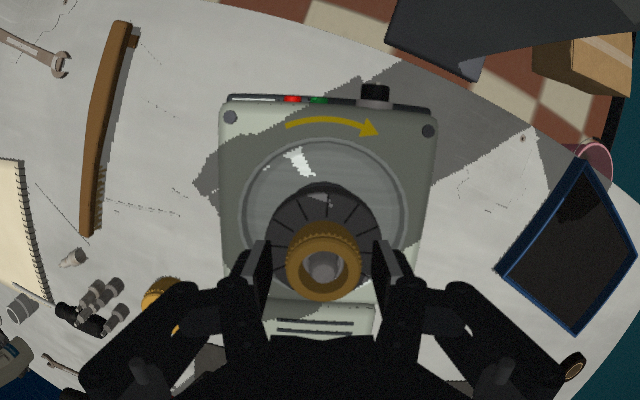

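>>> {"api": "move_arm", "payload": {"series": [[[0, 0, 4], 0, 0.6], [[0, 0, 4], 0, 0.5], [[0, 0, 4], 0, 0.4], [[0, 0, 4], 0, 0.3], [[0, 0, 4], 0, 0.3], [[0, 0, 4], 0, 0.3]], "force": 50}}

```text
time_s: 4.25
eef_pos: [507.9, -278.9, 174.0]
ee_rot: [0.0, -0.165, 0.986, 0.0]
force: [-0.9, 1.8, 3.4]
grip_width: 0.416
```

```bash
python3 snap.py wrist w3
```

```text
{'time_s': np.float64(4.25), 'joints': array([-0.704,  0.558,  1.49 ,  0.   ,  1.094, -2.606]), 'eef_pos': array([ 507.851, -278.92 ,  174.037]), 'ee_rot': array([ 0.   , -0.165,  0.986,  0.   ]), 'force': array([-0.889,  1.841,  3.44 ]), 'wrist_torque': array([0.304, 0.217, 0.055]), 'grip_width': np.float64(0.416)}
```

View pics/w3.png

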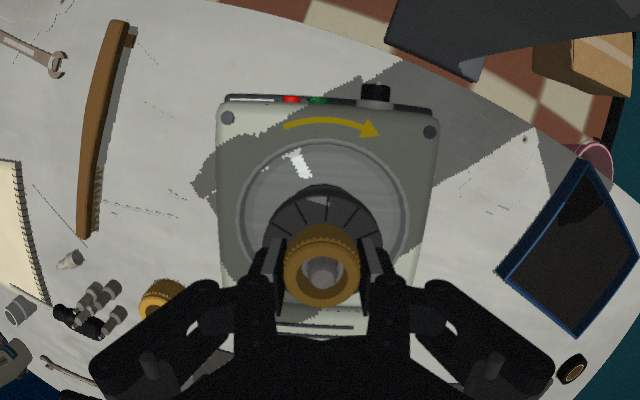

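The pads hold the nut at an opening of 0.416 (35 mm), which matches its size. I'll start turning clockwise (+yaw) gently.

>>> {"api": "move_arm", "payload": {"series": [[[0, 0, 0], 5, 0.3], [[0, 0, 0], 10, 0.3], [[0, 0, 0], 15, 0.3], [[0, 0, 0], 20, 0.3], [[0, 0, 0], 20, 0.3]]}}

```text
time_s: 4.92
eef_pos: [508.0, -279.2, 174.4]
ee_rot: [0.0, 0.01, 1.0, -0.0]
force: [-2.0, 0.2, 5.2]
grip_width: 0.421
```

```bash
cat > st.py <<'E'
from h import *
s=ctrl.sense();print({k:np.round(s[k],3) for k in('time_s','joints','eef_pos','ee_rot','force','wrist_torque','grip_width')})
E
python3 st.py
```

```text
{'time_s': np.float64(4.925), 'joints': array([-0.705,  0.557,  1.489, -0.   ,  1.094, -2.256]), 'eef_pos': array([ 507.979, -279.213,  174.362]), 'ee_rot': array([ 0.  ,  0.01,  1.  , -0.  ]), 'force': array([-1.967,  0.159,  5.161]), 'wrist_torque': array([ 0.062,  0.243, -0.029]), 'grip_width': np.float64(0.421)}
```

>>> {"api": "move_arm", "payload": {"series": [[[0, 0, -0.3], 5, 0.3], [[0, 0, -0.5], 10, 0.3], [[0, 0, -0.7], 15, 0.3], [[0, 0, -0.9], 20, 0.3], [[0, 0, -1.0], 25, 0.3], [[0, 0, -1.1], 30, 0.3], [[0, 0, -1.1], 30, 0.3]]}}

```text
time_s: 5.8
eef_pos: [507.9, -279.1, 175.1]
ee_rot: [0.0, 0.267, 0.964, -0.0]
force: [-0.9, -0.1, 3.2]
grip_width: 0.42
```

```bash
python3 snap.py wrist w4
```

```text
{'time_s': np.float64(5.8), 'joints': array([-0.704,  0.556,  1.488, -0.   ,  1.096, -1.734]), 'eef_pos': array([ 507.936, -279.107,  175.098]), 'ee_rot': array([ 0.   ,  0.267,  0.964, -0.   ]), 'force': array([-0.918, -0.06 ,  3.248]), 'wrist_torque': array([ 0.007,  0.054, -0.014]), 'grip_width': np.float64(0.42)}
```

View pics/w4.png

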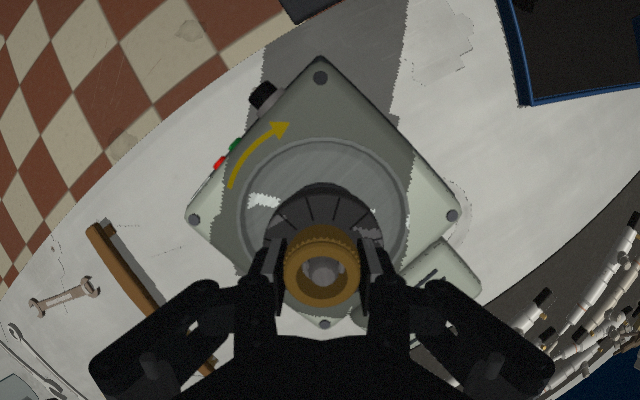

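>>> {"api": "move_arm", "payload": {"series": [[[0, 0, -0.15], 7, 0.3], [[0, 0, -0.3], 14, 0.3], [[0, 0, -0.5], 21, 0.3], [[0, 0, -0.6], 28, 0.3], [[0, 0, -0.8], 35, 0.3], [[0, 0, -0.9], 42, 0.3], [[0, 0, -1.1], 50, 0.3], [[0, 0, -1.1], 50, 0.3]]}}

```text
time_s: 6.85
eef_pos: [507.9, -278.9, 176.1]
ee_rot: [0.0, 0.649, 0.761, 0.0]
force: [0.2, 0.8, 2.4]
grip_width: 0.421
```

```bash
python3 st.py
```

```text
{'time_s': np.float64(6.85), 'joints': array([-0.704,  0.555,  1.488,  0.   ,  1.099, -0.863]), 'eef_pos': array([ 507.92 , -278.866,  176.088]), 'ee_rot': array([0.   , 0.649, 0.761, 0.   ]), 'force': array([0.196, 0.806, 2.426]), 'wrist_torque': array([ 0.176,  0.075, -0.02 ]), 'grip_width': np.float64(0.421)}
```

>>> {"api": "move_arm", "payload": {"series": [[[0, 0, -0.15], 7, 0.3], [[0, 0, -0.3], 14, 0.3], [[0, 0, -0.5], 21, 0.3], [[0, 0, -0.6], 28, 0.3], [[0, 0, -0.8], 35, 0.3], [[0, 0, -0.9], 42, 0.3], [[0, 0, -1.1], 50, 0.3], [[0, 0, -1.1], 50, 0.3]]}}

```text
time_s: 7.85
eef_pos: [508.2, -278.9, 177.9]
ee_rot: [0.001, 0.91, 0.416, 0.0]
force: [-0.4, 1.7, 7.1]
grip_width: 0.419
```

```bash
python3 snap.py wrist w5; python3 - <<'E'
from h import *
z=np.load("w5.npz");c=(float(z['f']),float(z['cx']),float(z['cy']),z['R'],z['t']);P=cloud(c,z['d'],True)
for n,lo,hi in(("",30,60),):
    near=np.hypot(P[...,0]-508,P[...,1]+279);m=(near>22)&(near<31)&(P[...,2]>90)&(P[...,2]<112);print(np.median(P[m][:,2]),m.sum())
z=np.load("w4.npz");c=(float(z['f']),float(z['cx']),float(z['cy']),z['R'],z['t']);P=cloud(c,z['d'],True)
near=np.hypot(P[...,0]-508,P[...,1]+279);m=(near>22)&(near<31)&(P[...,2]>90)&(P[...,2]<112);print(np.median(P[m][:,2]),m.sum())
E
```

```text
{'time_s': np.float64(7.85), 'joints': array([-0.704,  0.553,  1.486,  0.   ,  1.101,  0.009]), 'eef_pos': array([ 508.167, -278.909,  177.898]), 'ee_rot': array([0.001, 0.91 , 0.416, 0.   ]), 'force': array([-0.45 ,  1.681,  7.055]), 'wrist_torque': array([0.313, 0.07 , 0.042]), 'grip_width': np.float64(0.419)}
103.48029576420936 2450
102.54619063620449 2518
```

View pics/w5.png

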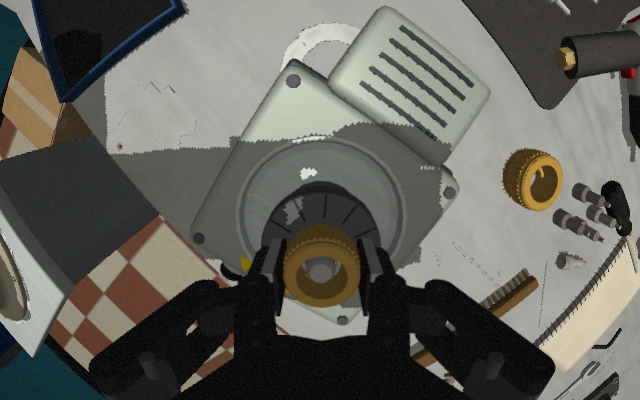

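>>> {"api": "move_arm", "payload": {"series": [[[0, 0, -0.5], 5, 0.3], [[0, 0, -0.8], 10, 0.3], [[0, 0, -1.0], 15, 0.3], [[0, 0, -1.2], 20, 0.3], [[0, 0, -1.4], 25, 0.3], [[0, 0, -1.6], 30, 0.3], [[0, 0, -1.6], 30, 0.3]]}}

```text
time_s: 8.78
eef_pos: [508.2, -278.9, 179.2]
ee_rot: [0.0, 0.986, 0.166, 0.001]
force: [0.6, 2.9, 5.6]
grip_width: 0.419
```

```bash
python3 st.py
```

```text
{'time_s': np.float64(8.775), 'joints': array([-7.040e-01,  5.510e-01,  1.485e+00,  1.000e-03,  1.104e+00,
        5.320e-01]), 'eef_pos': array([ 508.191, -278.862,  179.237]), 'ee_rot': array([0.   , 0.986, 0.166, 0.001]), 'force': array([0.592, 2.854, 5.624]), 'wrist_torque': array([ 0.327, -0.123,  0.062]), 'grip_width': np.float64(0.419)}
```

>>> {"api": "move_arm", "payload": {"series": [[[0, 0, -0.4], 5, 0.3], [[0, 0, -0.6], 10, 0.3], [[0, 0, -0.8], 15, 0.3], [[0, 0, -1.0], 20, 0.3], [[0, 0, -1.2], 25, 0.3], [[0, 0, -1.4], 30, 0.3], [[0, 0, -1.4], 30, 0.3]]}}

```text
time_s: 9.65
eef_pos: [508.1, -279.0, 180.4]
ee_rot: [0.0, 0.996, -0.094, 0.0]
force: [0.9, 1.2, 4.5]
grip_width: 0.42
```

```bash
python3 st.py
```

```text
{'time_s': np.float64(9.65), 'joints': array([-0.704,  0.55 ,  1.484,  0.   ,  1.107,  1.055]), 'eef_pos': array([ 508.119, -278.963,  180.44 ]), 'ee_rot': array([ 0.   ,  0.996, -0.094,  0.   ]), 'force': array([0.884, 1.164, 4.515]), 'wrist_torque': array([ 0.174, -0.267,  0.05 ]), 'grip_width': np.float64(0.42)}
```

>>> {"api": "move_arm", "payload": {"series": [[[0, 0, -0.4], 5, 0.3], [[0, 0, -0.6], 10, 0.3], [[0, 0, -0.9], 15, 0.3], [[0, 0, -1.1], 20, 0.3], [[0, 0, -1.3], 25, 0.3], [[0, 0, -1.5], 30, 0.3], [[0, 0, -1.5], 30, 0.3]]}}

```text
time_s: 10.52
eef_pos: [507.9, -279.0, 181.6]
ee_rot: [0.0, 0.937, -0.349, 0.0]
force: [1.3, -0.1, 2.5]
grip_width: 0.419
```

```bash
python3 st.py
```

```text
{'time_s': np.float64(10.525), 'joints': array([-0.704,  0.548,  1.482, -0.   ,  1.11 ,  1.579]), 'eef_pos': array([ 507.919, -279.012,  181.649]), 'ee_rot': array([ 0.   ,  0.937, -0.349,  0.   ]), 'force': array([ 1.339, -0.11 ,  2.526]), 'wrist_torque': array([ 0.076, -0.221,  0.003]), 'grip_width': np.float64(0.419)}
```

>>> {"api": "move_arm", "payload": {"series": [[[0, 0, -0.3], 5, 0.3], [[0, 0, -0.6], 10, 0.3], [[0, 0, -0.9], 15, 0.3], [[0, 0, -1.1], 20, 0.3], [[0, 0, -1.6], 20, 0.3], [[0, 0, -2.0], 20, 0.3], [[0, 0, -2.0], 20, 0.3]]}}

```text
time_s: 11.4
eef_pos: [507.7, -278.9, 183.5]
ee_rot: [0.0, 0.862, -0.507, -0.0]
force: [0.4, -0.0, -0.6]
grip_width: 0.418
```

```bash
python3 snap.py wrist w6;  python3 - <<'E'
from h import *
for n in("w3","w4","w5","w6"):
    z=np.load(n+".npz");c=(float(z['f']),float(z['cx']),float(z['cy']),z['R'],z['t']);P=cloud(c,z['d'],True);p=z['p'].astype(int)
    near=np.hypot(P[...,0]-508,P[...,1]+279);m=(near>22)&(near<31)&(P[...,2]>90)&(P[...,2]<112)
    b=(p[...,0]-p[...,2]>40)&(near<19.5)&(P[...,2]>112)&(near>12); s=(near<6)&(P[...,2]>110)
    print(n,np.median(P[m][:,2]).round(2),m.sum(),np.percentile(P[b][:,2],[50,75,90]).round(1),b.sum(),np.median(P[s][:,2]).round(1))
E
```

```text
{'time_s': np.float64(11.4), 'joints': array([-0.704,  0.546,  1.481, -0.   ,  1.115,  1.93 ]), 'eef_pos': array([ 507.732, -278.926,  183.518]), 'ee_rot': array([ 0.   ,  0.862, -0.507, -0.   ]), 'force': array([ 0.366, -0.011, -0.641]), 'wrist_torque': array([0.034, 0.045, 0.022]), 'grip_width': np.float64(0.418)}
w3 101.54 2486 [124.6 125.2 125.6] 2906 125.9
w4 102.55 2518 [125.6 126.2 126.6] 2947 125.9
w5 103.48 2450 [128.  128.8 129.3] 3562 125.8
w6 103.49 2326 [133.5 134.4 134.9] 3577 125.9
```

View pics/w6.png

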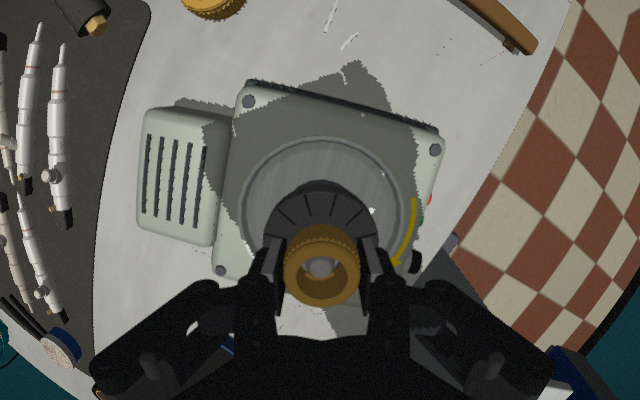

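>>> {"api": "move_arm", "payload": {"series": [[[0, 0, -1], 0, 0.3], [[0, 0, -2], 0, 0.3], [[0, 0, -3], 0, 0.3], [[0, 0, -4], 0, 0.3], [[0, 0, -4], 0, 0.3]]}}

```text
time_s: 12.08
eef_pos: [507.9, -279.0, 187.8]
ee_rot: [0.0, 0.861, -0.508, 0.0]
force: [0.4, -0.2, -0.1]
grip_width: 0.419
```

```bash
python3 st.py
```

```text
{'time_s': np.float64(12.075), 'joints': array([-0.704,  0.541,  1.477,  0.   ,  1.124,  1.932]), 'eef_pos': array([ 507.874, -278.958,  187.779]), 'ee_rot': array([ 0.   ,  0.861, -0.508,  0.   ]), 'force': array([ 0.421, -0.205, -0.137]), 'wrist_torque': array([ 0.009, -0.006, -0.04 ]), 'grip_width': np.float64(0.419)}
```

>>> {"api": "move_arm", "payload": {"series": [[[0, 0, -15], 0, 0.3], [[0, 0, -30], -3, 0.3], [[0, 0, -45], -10, 0.3], [[-40, -21, -45], -20, 0.3], [[-85, -45, -45], -30, 0.3], [[-130, -68, -45], -40, 0.3], [[-180, -94, -45], -50, 0.3], [[-230, -121, -45], -60, 0.3], [[-280, -147, -45], -70, 0.3], [[-310, -163, -45], -80, 0.3]]}}

```text
time_s: 13.32
eef_pos: [500.3, 73.6, 233.9]
ee_rot: [0.0, 0.986, 0.168, 0.001]
force: [0.2, -0.9, -0.8]
grip_width: 0.419
```

```bash
python3 st.py
```

```text
{'time_s': np.float64(13.325), 'joints': array([-0.086,  0.338,  1.656,  0.   ,  1.146,  1.146]), 'eef_pos': array([500.27 ,  73.555, 233.92 ]), 'ee_rot': array([0.   , 0.986, 0.168, 0.001]), 'force': array([ 0.189, -0.865, -0.76 ]), 'wrist_torque': array([-0.001, -0.029,  0.053]), 'grip_width': np.float64(0.419)}
```

>>> {"api": "move_arm", "payload": {"series": [[[4, -12, 10], -10, 0.3], [[8, -24, 20], -20, 0.3], [[8, -24, 30], -30, 0.3], [[8, -24, 40], -40, 0.3], [[8, -24, 60], -50, 0.3], [[8, -24, 80], -55, 0.3], [[8, -24, 80], -55, 0.3], [[8, -24, 80], -55, 0.3]]}}

```text
time_s: 14.32
eef_pos: [500.8, 96.5, 153.9]
ee_rot: [0.001, 0.799, 0.601, 0.001]
force: [0.1, 0.7, -0.7]
grip_width: 0.419
```

```bash
python3 snap.py wrist w7;python3 snap.py top t7; python3 - <<'E'
from h import *
z=np.load("w7.npz");c=(float(z['f']),float(z['cx']),float(z['cy']),z['R'],z['t']);P=cloud(c,z['d'],True)
H=P[...,2];m=(H>14)&(H<26)&(np.abs(P[...,0]-485)<110)&(np.abs(P[...,1]-44)<140)
q=P[m][:,:2].astype(np.float32);r=cv2.minAreaRect(q);print(len(q),r,cv2.boxPoints(r))
m=(np.abs(P[...,0]-485)<30)&(np.abs(P[...,1]-0)<30);print(np.median(H[m]))
E
```

```text
{'time_s': np.float64(14.325), 'joints': array([-0.04 ,  0.454,  1.725,  0.   ,  0.961,  0.242]), 'eef_pos': array([500.794,  96.502, 153.924]), 'ee_rot': array([0.001, 0.799, 0.601, 0.001]), 'force': array([ 0.123,  0.706, -0.748]), 'wrist_torque': array([-0.014,  0.04 , -0.021]), 'grip_width': np.float64(0.419)}
{'time_s': np.float64(14.375), 'joints': array([-0.04 ,  0.454,  1.726,  0.   ,  0.96 ,  0.242]), 'eef_pos': array([500.797,  96.526, 153.945]), 'ee_rot': array([0.001, 0.799, 0.601, 0.001]), 'force': array([ 0.63 , -0.013, -1.05 ]), 'wrist_torque': array([0.038, 0.004, 0.019]), 'grip_width': np.float64(0.415)}
3258 ((498.40234375, 90.4675521850586), (121.9863510131836, 151.9046630859375), 73.8686294555664) [[408.49408   52.978497]
 [554.4178    10.773205]
 [588.3106   127.956604]
 [442.3869   170.1619  ]]
3.756414774782475
```

View pics/w7.png

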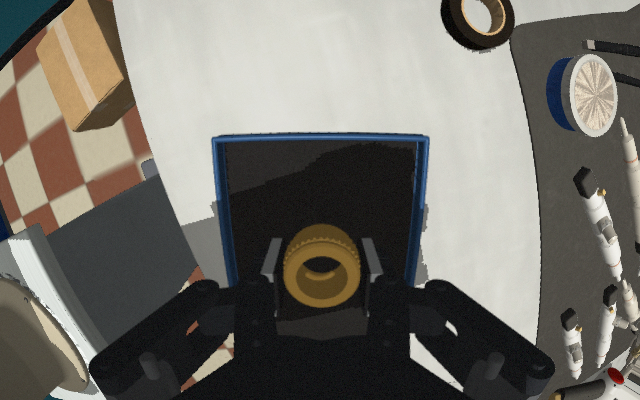

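View pics/t7.png

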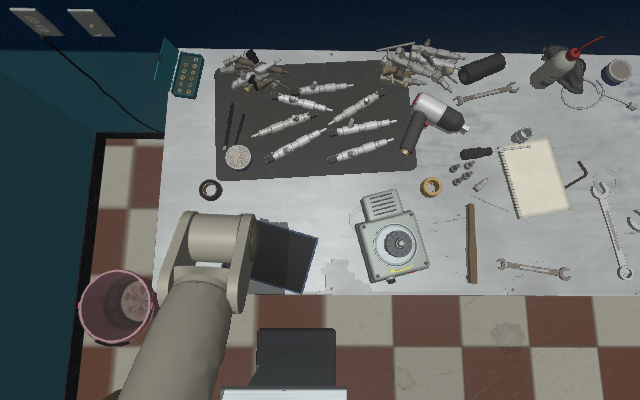

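The wrist view shows the nut centred in the jaws at (322,265), over the tray and aligned with it. The top view shows a bare spindle with the lap still on it, at (398,243). Lowering now.

>>> {"api": "move_arm", "payload": {"series": [[[0, 0, 20], 0, 0.3], [[0, 0, 40], 0, 0.3], [[0, 0, 58], 0, 0.3], [[0, 0, 68], 0, 0.3], [[0, 0, 72], 0, 0.3], [[0, 0, 74], 0, 0.3], [[0, 0, 75], 0, 0.3], [[0, 0, 75], 0, 0.3]]}}

```text
time_s: 15.42
eef_pos: [500.4, 96.5, 78.0]
ee_rot: [0.0, 0.799, 0.601, 0.0]
force: [0.1, 0.6, -0.1]
grip_width: 0.413
```

```bash
python3 st.py
```

```text
{'time_s': np.float64(15.425), 'joints': array([-0.04 ,  0.581,  1.77 ,  0.   ,  0.79 ,  0.241]), 'eef_pos': array([500.414,  96.54 ,  77.971]), 'ee_rot': array([0.   , 0.799, 0.601, 0.   ]), 'force': array([ 0.135,  0.555, -0.105]), 'wrist_torque': array([ 0.002, -0.016, -0.006]), 'grip_width': np.float64(0.413)}
```

>>> {"api": "move_arm", "payload": {"series": [[[0, 0, 0.5], 0, 0.3], [[0, 0, 1], 0, 0.3], [[0, 0, 1], 0, 0.3]]}}

```text
time_s: 15.8
eef_pos: [500.3, 96.5, 76.7]
ee_rot: [0.0, 0.799, 0.601, -0.0]
force: [0.8, 0.6, -1.3]
grip_width: 0.419
```

```bash
python3 st.py
```

```text
{'time_s': np.float64(15.8), 'joints': array([-0.04 ,  0.584,  1.77 , -0.   ,  0.788,  0.241]), 'eef_pos': array([500.282,  96.522,  76.694]), 'ee_rot': array([ 0.   ,  0.799,  0.601, -0.   ]), 'force': array([ 0.802,  0.591, -1.344]), 'wrist_torque': array([ 0.007,  0.008, -0.008]), 'grip_width': np.float64(0.419)}
```

>>> {"api": "move_arm", "payload": {"series": [[[0, 0, 0.5], 0, 0.3], [[0, 0, 1], 0, 0.3], [[0, 0, 1], 0, 0.3]]}}

```text
time_s: 16.18
eef_pos: [500.3, 96.5, 75.8]
ee_rot: [0.0, 0.799, 0.601, 0.0]
force: [-0.3, -1.1, 1.0]
grip_width: 0.417
```

```bash
python3 st.py
```

```text
{'time_s': np.float64(16.175), 'joints': array([-0.04 ,  0.585,  1.771, -0.   ,  0.785,  0.241]), 'eef_pos': array([500.321,  96.538,  75.814]), 'ee_rot': array([0.   , 0.799, 0.601, 0.   ]), 'force': array([-0.299, -1.108,  0.971]), 'wrist_torque': array([ 0.007,  0.077, -0.011]), 'grip_width': np.float64(0.417)}
```

>>> {"api": "move_arm", "payload": {"series": [[[0, 0, 0], 0, 0.45], [[0, 0, 0], 0, 0.5], [[0, 0, 0], 0, 0.6], [[0, 0, 0], 0, 0.6], [[0, 0, -10], 0, 0.6], [[0, 0, -30], 0, 0.6], [[0, 0, -60], 0, 0.7], [[0, 0, -110], 0, 0.8], [[0, 0, -155], 0, 1], [[0, 0, -155], 0, 1]]}}

```text
time_s: 17.42
eef_pos: [501.2, 96.6, 234.5]
ee_rot: [0.002, 0.799, 0.601, 0.003]
force: [-0.6, 1.0, -0.6]
grip_width: 1.002
```

```bash
python3 snap.py wrist w8; python3 - <<'E'
from h import *
z=np.load("w8.npz");c=(float(z['f']),float(z['cx']),float(z['cy']),z['R'],z['t']);P=cloud(c,z['d'],True)
p=z['p'].astype(int);b=(p[...,0]-p[...,2]>40)&(np.abs(P[...,0]-500)<40)&(np.abs(P[...,1]-97)<40)&(P[...,2]>20);print(np.median(P[b],0),cv2.minEnclosingCircle(P[b][:,:2].astype(np.float32)))
E
```

```text
{'time_s': np.float64(17.425), 'joints': array([-0.04 ,  0.345,  1.645,  0.   ,  1.145,  0.241]), 'eef_pos': array([501.238,  96.568, 234.492]), 'ee_rot': array([0.002, 0.799, 0.601, 0.003]), 'force': array([-0.589,  1.03 , -0.617]), 'wrist_torque': array([-0.033,  0.059, -0.043]), 'grip_width': np.float64(1.002)}
[499.98534711  97.15709635  26.62013993] ((489.5047302246094, 103.53323364257812), 31.21477699279785)
```

View pics/w8.png

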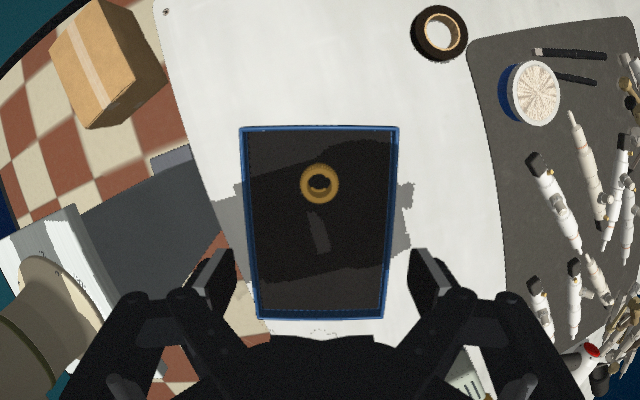

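```bash
python3 - <<'E'
from h import *
for n,tcp,th,w in(("w8",(501.2,96.6,234.5),None,1.0),("w1",(507.8,-278.9,263.7),None,1.0),("w2",(508.1,-279.1,178.6),None,.6),("w7",(500.8,96.5,153.9),None,.419)):
    z=np.load(n+".npz");c=(float(z['f']),float(z['cx']),float(z['cy']),z['R'],z['t']);P=cloud(c,z['d'],True)-np.array(tcp)
    q=P.reshape(-1,3); q=q[(np.hypot(q[:,0],q[:,1])<62)&(q[:,2]<-30)&(q[:,2]>-90)&(np.hypot(q[:,0],q[:,1])>w*42.5-2)]
    dk=-q[:,2]; print(n,w,len(q),np.histogram(dk,bins=np.arange(30,92,2))[0], np.percentile(dk,[50,90,97]))
E
```

```text
w8 1.0 3049 [268 271 263 252 249 248 240 221 211 186 187 172 136  92  51   2   0   0
   0   0   0   0   0   0   0   0   0   0   0   0] [41.81364822 53.71872467 57.13273134]
w1 1.0 3058 [281 272 262 256 246 250 231 220 203 195 196 159 149  94  41   3   0   0
   0   0   0   0   0   0   0   0   0   0   0   0] [41.66903935 53.73651255 57.12933053]
w2 0.6 7130 [ 310  314  187  185  223  222  195  195  175  196  162  173  156  156
  155  154  115   83   48   32    1    0  129 2808  319   85  107   93
   83   69] [75.99821423 78.06989076 84.54939129]
w7 0.419 4788 [137 297 369 159 132 173 185 195 182 670 378 258 397 227 241 199 225 191
  79  45  42   7   0   0   0   0   0   0   0   0] [49.6843329  62.98361554 66.56620087]
```

>>> {"api": "move_arm", "payload": {"series": [[[-45, 14, 0], 0, 1], [[-95, 29, 0], 0, 1], [[-145, 45, 0], 0, 1], [[-195, 60, 0], 0, 1], [[-245, 76, 0], 0, 1], [[-295, 91, 0], 0, 1], [[-335, 104, 0], 0, 1], [[-359, 111, 0], 0, 1], [[-359, 111, 0], 0, 1], [[-359, 111, 0], 0, 1]]}}

```text
time_s: 18.73
eef_pos: [507.5, -278.2, 230.0]
ee_rot: [-0.001, 0.799, 0.602, -0.0]
force: [0.5, 1.3, -0.4]
grip_width: 1.003
```

```bash
python3 snap.py wrist w9; python3 - <<'E'
from h import *
z=np.load("w9.npz");c=(float(z['f']),float(z['cx']),float(z['cy']),z['R'],z['t']);P=cloud(c,z['d'],True)
H=P[...,2];near=np.hypot(P[...,0]-508,P[...,1]+279);m=(H>97)&(H<108)&(near<38)&(near>10)
print(m.sum(),np.median(H[m]),cv2.minEnclosingCircle(P[m][:,:2].astype(np.float32)));m=(near<5)&(H>115);print(P[m].mean(0))
E
```

```text
{'time_s': np.float64(18.725), 'joints': array([-0.704,  0.494,  1.432,  0.   ,  1.217, -0.424]), 'eef_pos': array([ 507.472, -278.215,  229.982]), 'ee_rot': array([-0.001,  0.799,  0.602, -0.   ]), 'force': array([ 0.475,  1.292, -0.381]), 'wrist_torque': array([ 0.042, -0.007,  0.008]), 'grip_width': np.float64(1.003)}
5316 103.4141297364375 ((507.7652587890625, -279.02294921875), 32.21601867675781)
[ 508.11921955 -278.91759002  125.98407354]
```

View pics/w9.png

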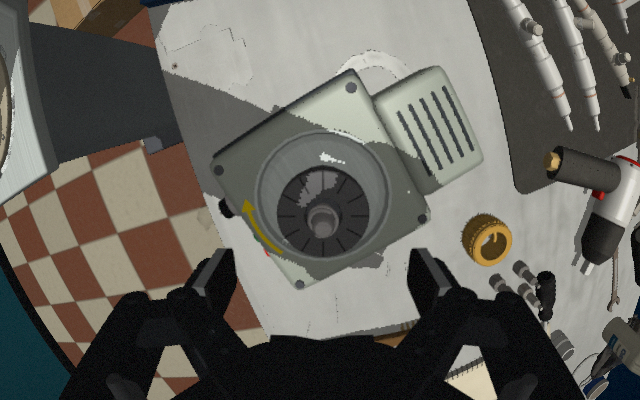

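>>> {"api": "move_arm", "payload": {"series": [[[-0.7, 0.6, 20], 0, 1], [[-0.7, 0.6, 40], 0, 1], [[-0.7, 0.6, 58], 0, 1], [[-0.7, 0.6, 68], 0, 1], [[-0.7, 0.6, 73], 0, 1], [[-0.7, 0.6, 73], 0, 0.9], [[-0.7, 0.6, 73], 0, 0.85]], "force": 45}}

```text
time_s: 19.65
eef_pos: [508.2, -280.1, 158.3]
ee_rot: [0.0, 0.799, 0.601, 0.0]
force: [-0.5, -0.3, 0.8]
grip_width: 0.849
```

```bash
python3 snap.py wrist w10
```

```text
{'time_s': np.float64(19.65), 'joints': array([-0.706,  0.579,  1.501,  0.   ,  1.061, -0.425]), 'eef_pos': array([ 508.188, -280.09 ,  158.297]), 'ee_rot': array([0.   , 0.799, 0.601, 0.   ]), 'force': array([-0.495, -0.286,  0.76 ]), 'wrist_torque': array([-0.043,  0.009, -0.007]), 'grip_width': np.float64(0.849)}
```

View pics/w10.png

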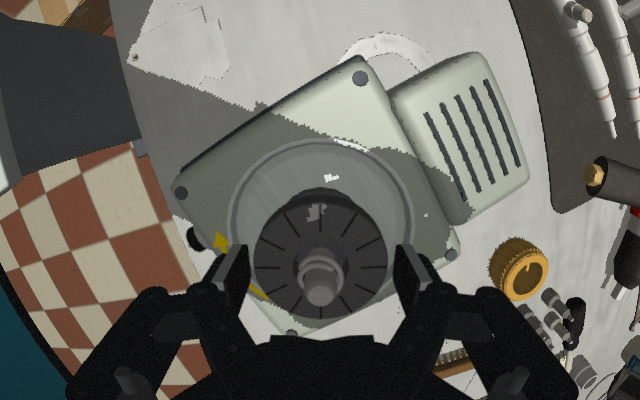

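>>> {"api": "move_arm", "payload": {"series": [[[1, -0.5, 1], 0, 0.85], [[1, -0.5, 1], 0, 0.8], [[1, -0.5, 1], 0, 0.75], [[1, -0.5, 1], 0, 0.7], [[1, -0.5, 1], 0, 0.65], [[1, -0.5, 1], 0, 0.65]], "force": 45}}

```text
time_s: 20.45
eef_pos: [507.9, -278.9, 156.9]
ee_rot: [0.0, 0.799, 0.601, 0.0]
force: [1.0, 1.7, 3.3]
grip_width: 0.773
```

```bash
python3 snap.py wrist w11
```

```text
{'time_s': np.float64(20.45), 'joints': array([-0.704,  0.579,  1.504,  0.   ,  1.058, -0.424]), 'eef_pos': array([ 507.896, -278.9  ,  156.858]), 'ee_rot': array([0.   , 0.799, 0.601, 0.   ]), 'force': array([0.999, 1.682, 3.288]), 'wrist_torque': array([ 0.231, -0.068,  0.045]), 'grip_width': np.float64(0.773)}
```

View pics/w11.png

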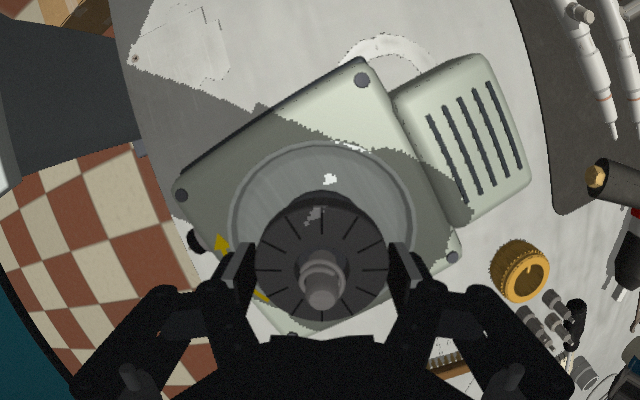

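>>> {"api": "move_arm", "payload": {"series": [[[0, 0, 0], 0, 0.6], [[0, 0, 0], 0, 0.6], [[0, 0, -1], 0, 0.6], [[0, 0, -2], 0, 0.6], [[0, 0, -4], 0, 0.6], [[0, 0, -6], 0, 0.6], [[0, 0, -6], 0, 0.6]]}}

```text
time_s: 21.38
eef_pos: [507.7, -278.9, 162.7]
ee_rot: [-0.0, 0.799, 0.601, -0.0]
force: [-0.1, 0.5, -1.8]
grip_width: 0.772
```

```bash
python3 snap.py wrist w12; python3 - <<'E'
from h import *
for n in("w11","w12"):
    z=np.load(n+".npz");c=(float(z['f']),float(z['cx']),float(z['cy']),z['R'],z['t']);P=cloud(c,z['d'],True)
    H=P[...,2];near=np.hypot(P[...,0]-508,P[...,1]+279);m=(H>97)&(H<115)&(near<30)&(near>14)
    print(m.sum(),np.median(H[m])); q=P[m];A=np.c_[q[:,:2]-[508,-279],np.ones(len(q))];print(np.linalg.lstsq(A,q[:,2],rcond=None)[0])
E
```

```text
{'time_s': np.float64(21.375), 'joints': array([-0.704,  0.572,  1.5  , -0.   ,  1.07 , -0.424]), 'eef_pos': array([ 507.709, -278.946,  162.698]), 'ee_rot': array([-0.   ,  0.799,  0.601, -0.   ]), 'force': array([-0.11 ,  0.495, -1.758]), 'wrist_torque': array([-0.002,  0.052, -0.002]), 'grip_width': np.float64(0.772)}
8052 102.61126045748966
[-2.39069453e-03  2.05843917e-03  1.02611837e+02]
8418 108.36801642469945
[-2.29961353e-03  1.45653196e-03  1.08355471e+02]
```

View pics/w12.png

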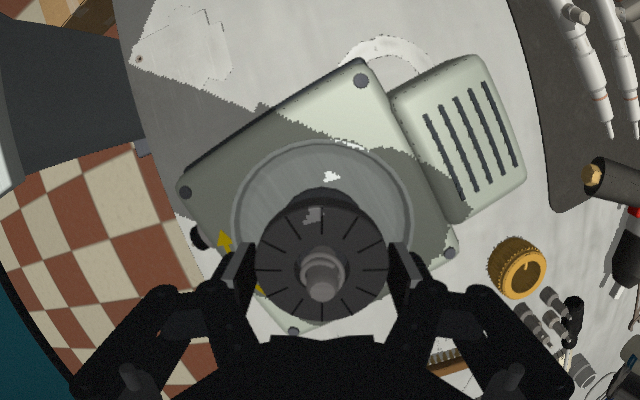

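>>> {"api": "move_arm", "payload": {"series": [[[0, 0, -5], 0, 0.6], [[0, 0, -12], 0, 0.6], [[0, 0, -20], 0, 0.6], [[0, 0, -30], 0, 0.6], [[0, 0, -40], 0, 0.6], [[0, 0, -50], 0, 0.6], [[0, 0, -60], 0, 0.6], [[0, 0, -65], 0, 0.6], [[0, 0, -65], 0, 0.6]]}}

```text
time_s: 22.55
eef_pos: [507.8, -278.9, 228.0]
ee_rot: [0.0, 0.799, 0.601, 0.0]
force: [-0.5, 0.0, -3.2]
grip_width: 0.769
```

```bash
python3 st.py
```

```text
{'time_s': np.float64(22.55), 'joints': array([-0.704,  0.497,  1.434, -0.   ,  1.211, -0.424]), 'eef_pos': array([ 507.836, -278.941,  227.96 ]), 'ee_rot': array([0.   , 0.799, 0.601, 0.   ]), 'force': array([-0.479,  0.034, -3.232]), 'wrist_torque': array([-0.008,  0.011,  0.013]), 'grip_width': np.float64(0.769)}
```

>>> {"api": "move_arm", "payload": {"series": [[[30, -13, 0], 0, 0.6], [[65, -28, 0], 0, 0.6], [[100, -43, 0], 0, 0.6], [[135, -58, 0], 0, 0.6], [[170, -73, 0], 0, 0.6], [[205, -88, 0], 0, 0.6], [[235, -101, 0], 0, 0.6], [[259, -111, 10], 0, 0.6], [[259, -111, 30], 0, 0.6], [[259, -111, 50], 0, 0.6]]}}

```text
time_s: 23.8
eef_pos: [472.6, 1.1, 177.0]
ee_rot: [-0.0, 0.799, 0.602, -0.0]
force: [0.4, -0.4, -2.3]
grip_width: 0.771
```

>>> {"api": "move_arm", "payload": {"series": [[[0, 0, 20], 0, 0.6], [[0, 0, 40], 0, 0.6], [[0, 0, 60], 0, 0.6], [[0, 0, 75], 0, 0.6], [[0, 0, 80], 0, 0.6], [[0, 0, 80], 0, 0.6]]}}

```text
time_s: 24.55
eef_pos: [472.9, 0.7, 97.8]
ee_rot: [0.0, 0.799, 0.601, 0.0]
force: [-0.3, -0.9, -1.6]
grip_width: 0.772
```

```bash
python3 snap.py wrist w13
```

```text
{'time_s': np.float64(24.55), 'joints': array([-0.247,  0.486,  1.871, -0.   ,  0.785,  0.033]), 'eef_pos': array([472.884,   0.675,  97.777]), 'ee_rot': array([0.   , 0.799, 0.601, 0.   ]), 'force': array([-0.323, -0.912, -1.619]), 'wrist_torque': array([-0.04 ,  0.037,  0.016]), 'grip_width': np.float64(0.772)}
```

View pics/w13.png

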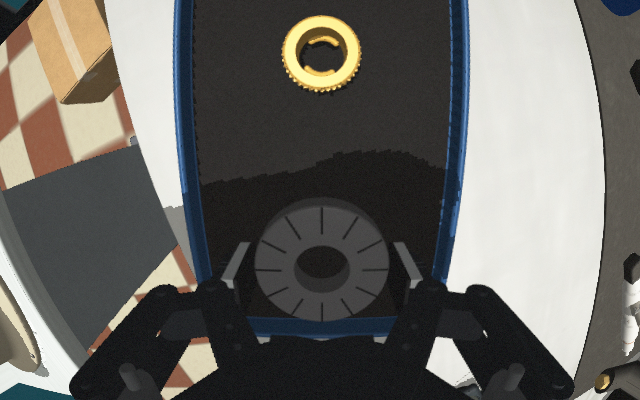

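The disc is level in the jaws at (322,263), inside the tray walls, with the nut clear of it at (321,52). Lowering gently.

>>> {"api": "move_arm", "payload": {"series": [[[0, 0, 8], 0, 0.6], [[0, 0, 15], 0, 0.6], [[0, 0, 20], 0, 0.6], [[0, 0, 23], 0, 0.6], [[0, 0, 24], 0, 0.6], [[0, 0, 25], 0, 0.6], [[0, 0, 25], 0, 0.6]]}}

```text
time_s: 25.48
eef_pos: [472.8, 0.7, 72.8]
ee_rot: [0.0, 0.799, 0.601, 0.0]
force: [0.6, -0.7, -3.4]
grip_width: 0.776
```

```bash
python3 st.py
```

```text
{'time_s': np.float64(25.475), 'joints': array([-0.247,  0.535,  1.881, -0.   ,  0.725,  0.033]), 'eef_pos': array([472.841,   0.664,  72.775]), 'ee_rot': array([0.   , 0.799, 0.601, 0.   ]), 'force': array([ 0.63 , -0.678, -3.365]), 'wrist_torque': array([0.038, 0.012, 0.019]), 'grip_width': np.float64(0.776)}
```

>>> {"api": "move_arm", "payload": {"series": [[[0, 0, 0.5], 0, 0.6], [[0, 0, 1], 0, 0.6], [[0, 0, 1], 0, 0.6]]}}

```text
time_s: 25.85
eef_pos: [472.8, 0.7, 71.7]
ee_rot: [-0.0, 0.799, 0.601, -0.0]
force: [0.3, -0.9, -1.7]
grip_width: 0.77
```

```bash
python3 st.py
```

```text
{'time_s': np.float64(25.85), 'joints': array([-0.247,  0.537,  1.882, -0.   ,  0.723,  0.033]), 'eef_pos': array([472.765,   0.702,  71.679]), 'ee_rot': array([-0.   ,  0.799,  0.601, -0.   ]), 'force': array([ 0.308, -0.949, -1.661]), 'wrist_torque': array([-0.02 ,  0.054, -0.003]), 'grip_width': np.float64(0.77)}
```

>>> {"api": "move_arm", "payload": {"series": [[[0, 0, 0.5], 0, 0.6], [[0, 0, 0.5], 0, 0.6]]}}

```text
time_s: 26.1
eef_pos: [472.8, 0.7, 71.2]
ee_rot: [0.0, 0.799, 0.601, 0.0]
force: [-0.4, 0.7, -1.2]
grip_width: 0.773
```

```bash
python3 st.py
```

```text
{'time_s': np.float64(26.1), 'joints': array([-0.247,  0.538,  1.882, -0.   ,  0.721,  0.033]), 'eef_pos': array([472.835,   0.661,  71.248]), 'ee_rot': array([0.   , 0.799, 0.601, 0.   ]), 'force': array([-0.437,  0.691, -1.229]), 'wrist_torque': array([ 0.027, -0.006,  0.027]), 'grip_width': np.float64(0.773)}
```

>>> {"api": "move_arm", "payload": {"series": [[[0, 0, 0.5], 0, 0.6], [[0, 0, 0.5], 0, 0.6]]}}

```text
time_s: 26.35
eef_pos: [472.9, 0.7, 71.0]
ee_rot: [0.0, 0.799, 0.601, 0.0]
force: [-1.5, 0.4, 3.6]
grip_width: 0.769
```

```bash
python3 snap.py wrist w14;  python3 - <<'E'
from h import *
z=np.load("w14.npz");c=(float(z['f']),float(z['cx']),float(z['cy']),z['R'],z['t']);P=cloud(c,z['d'],True)
H=P[...,2];near=np.hypot(P[...,0]-472.8,P[...,1]-.7)
for a,b in((15,30),(40,80)):
    m=(near<b)&(near>a)&(H>-5)&(H<30)&(P[...,1]>-10)&(np.abs((P[...,0]-472.8)*.961-(P[...,1]-.7)*.277)<25);print(m.sum(),np.median(H[m]))
E
```

```text
{'time_s': np.float64(26.35), 'joints': array([-0.247,  0.539,  1.882, -0.   ,  0.721,  0.033]), 'eef_pos': array([472.882,   0.67 ,  70.96 ]), 'ee_rot': array([0.   , 0.799, 0.601, 0.   ]), 'force': array([-1.526,  0.353,  3.565]), 'wrist_torque': array([ 0.023,  0.233, -0.012]), 'grip_width': np.float64(0.769)}
5236 16.724419730052695
10099 3.7379220629912693
```

Contact: about +3.6 N up, and the disc top reads 16.7 mm, so it is on the floor. Releasing gently.

>>> {"api": "move_arm", "payload": {"series": [[[0, 0, 0], 0, 0.79], [[0, 0, 0], 0, 0.81], [[0, 0, 0], 0, 0.84], [[0, 0, 0], 0, 0.86], [[0, 0, -3], 0, 0.87], [[0, 0, -15], 0, 0.87], [[0, 0, -40], 0, 0.87], [[0, 0, -80], 0, 0.9], [[0, 0, -130], 0, 1], [[0, 0, -180], 0, 1]]}}

```text
time_s: 27.65
eef_pos: [472.4, 0.8, 253.2]
ee_rot: [0.0, 0.799, 0.601, 0.0]
force: [0.4, 0.0, -0.2]
grip_width: 1.002
```

>>> {"api": "move_arm", "payload": {"series": [[[-40, 0, 0], 0, 1], [[-90, 0, 0], 0, 1], [[-140, 0, 0], 0, 1], [[-180, 0, 0], 0, 1], [[-180, 0, 0], 0, 1]]}}

```text
time_s: 28.28
eef_pos: [422.3, -174.1, 251.4]
ee_rot: [0.0, 0.8, 0.6, 0.0]
force: [0.1, 0.1, -0.1]
grip_width: 0.997
```

```bash
python3 snap.py wrist w15;python3 snap.py top t15; python3 - <<'E'
from h import *
z=np.load("w15.npz");c=(float(z['f']),float(z['cx']),float(z['cy']),z['R'],z['t']);P=cloud(c,z['d'],True)
H=P[...,2]
for x,y,lo,hi,r in((472.8,.7,12,20,36),(500,97,22,31,25)):
    m=(np.hypot(P[...,0]-x,P[...,1]-y)<r)&(H>lo)&(H<hi);q=P[m];print(m.sum(),q.mean(0),cv2.minEnclosingCircle(q[:,:2].astype(np.float32)));A=np.c_[q[:,:2]-[x,y],np.ones(len(q))];print(np.linalg.lstsq(A,q[:,2],rcond=None)[0])
E
```

```text
{'time_s': np.float64(28.275), 'joints': array([-0.648,  0.215,  1.771, -0.   ,  1.155, -0.364]), 'eef_pos': array([ 422.331, -174.102,  251.443]), 'ee_rot': array([0. , 0.8, 0.6, 0. ]), 'force': array([ 0.067,  0.097, -0.11 ]), 'wrist_torque': array([-0.003, -0.008, -0.034]), 'grip_width': np.float64(0.997)}
{'time_s': np.float64(28.325), 'joints': array([-0.646,  0.215,  1.772,  0.   ,  1.155, -0.363]), 'eef_pos': array([ 422.658, -172.804,  251.318]), 'ee_rot': array([0.   , 0.8  , 0.601, 0.   ]), 'force': array([-0.06 ,  1.711,  0.604]), 'wrist_torque': array([0.   , 0.033, 0.039]), 'grip_width': np.float64(1.004)}
1259 [468.06665935 -15.6395012   16.67461269] ((471.3528137207031, -3.533940315246582), 31.81810188293457)
[5.47105324e-03 1.94310466e-02 1.70180027e+01]
0 [nan nan nan] ((0.0, 0.0), 0.0)
[0. 0. 0.]<stdin>:5: RuntimeWarning: Mean of empty slice.
  ret = um.true_divide(
```

View pics/w15.png

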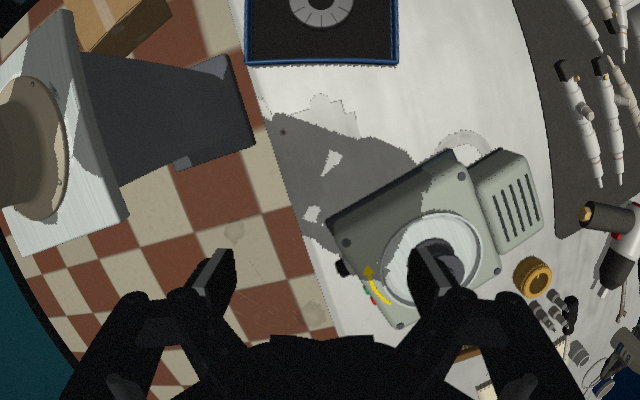

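View pics/t15.png

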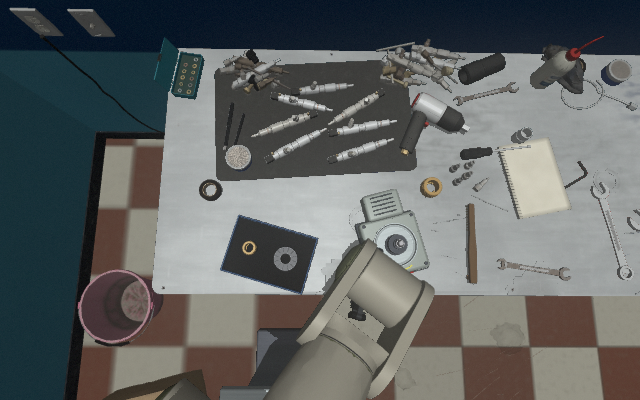

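>>> {"api": "move_arm", "payload": {"series": [[[0, 0, 0], 0, 1], [[0, 0, 0], 0, 1], [[0, 0, 0], 0, 1], [[0, 0, 0], 0, 1]]}}

```text
time_s: 28.88
eef_pos: [423.0, -172.1, 250.7]
ee_rot: [-0.0, 0.799, 0.602, -0.0]
force: [0.3, -0.9, 0.3]
grip_width: 0.997
```

```bash
python3 - <<'E'
from h import *
z=np.load("t15.npz");c=(float(z['f']),float(z['cx']),float(z['cy']),z['R'],z['t']);P=cloud(c,z['d'])
for u0,v0 in((249,248),(285,258)):
    q=P[v0-9:v0+10,u0-9:u0+10].reshape(-1,3);q=q[q[:,2]>10];print(len(q),q.mean(0),np.percentile(q[:,2],[10,50,90]))
a=np.load("top0.npz")['p'].astype(int);b=z['p'].astype(int);d=np.abs(a-b).max(2);print([ (d[y:y+40,x:x+60]>60).sum() for x,y in((180,170),(210,135),(405,170))])
print(ctrl.finish_job())
E
```

```text
117 [499.59073336  91.7989083   39.93783166] [15.32755782 24.8018992  27.64389334]
282 [ 4.73690407e+02 -1.77209812e-02  2.61144973e+01] [13.35665241 15.72634752 18.10122235]
[np.int64(0), np.int64(0), np.int64(0)]
the job is handed in; nothing more can be done
None
```

The job is handed in at about 29 s: the nut and the lap disc are both in the parts tray, side by side.

- **Nut:** I unscrewed it clockwise through about 260° of gripper turn, raising the gripper with it. Side and lift forces in my readings stayed under about 8 N. It came off freely and I stood it in the tray at about (500, 97).
- **Lap disc:** I lifted it straight off the spindle, level, and set it flat in the tray at about (473, 0). Contact with the floor was about 4 N before I let go.

**Last checks**
- The final top view shows nut and disc lying apart in the tray, the spindle empty and the gripper touching nothing.
- The disc top reads about 16–17 mm and the nut top about 25–27 mm, which fits parts resting on the tray floor.
- The image areas around the tape roll, the grease tin and the loose brass ring are unchanged from the start.

**Readings that failed or disagreed**
- A few stray depth readings pulled the mean heights in that last check too high, so I relied on the medians.
- My final wrist-camera check of the nut gave no reading because the nut was out of frame. The top view covers it.
- The gripper showed about 65.7 mm across the 64 mm disc, but the disc lifted level and without slipping.

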